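Third hand at the hinge jig

ROBOT

A 7-joint arm with a two-finger parallel gripper is mounted at the origin on the work surface. World frame = base frame: x ahead of the robot, y to its left, z up, the work surface at z = 0. Lengths are in m, angles in rad, forces in N, time in s.
With the tool pointing down it reaches from about 0.425 to 0.875 m from the base axis. Payload 8.4 kg.
Tool frame: the origin (TCP) lies midway between the tips of the shut fingers; the grasp point (between the pads) lies ctrl.grip_point_offset behind it (ctrl.grip_point_offset is the distance from the TCP to the grasp point, in m); z points along the fingers, y is the direction in which the jaws open and shut (so a half turn about z gives the same grasp; the last joint's range is limited). The gripper opens to 87 mm and grips with 3 to 60 N. Pads are 19 mm wide; open, the fingers measure 117 mm over their backs; the gripper's body (75 mm by 190 mm) begins 51 mm behind the grasp point.
Start: joints at [1.069, 0.333, 0.04, 1.465, -0.013, 1.343, -0.059], TCP at [0.255, -0.598, 0.223] pointing down, gripper open.
Joint ranges: [-2.58, 2.58], [-0.38, 2.09], [-1.3, 1.39], [0.25, 2.4], [-1.5, 4.64], [0.08, 2.09], [-2.65, 2.65]. Speed limits (rad/s): [2.22, 2.22, 2.79, 2.79, 3.14, 3.14, 3.14].

INTERFACE

Orientations are given as [roll, pitch, yaw] about the fixed x, y, z axes, in that order (R = Rz(yaw) Ry(pitch) Rx(roll)).
In Python, from cell import ctrl gives the robot as it stands.
- The arm moves only by the tool jog_arm, never from a script. Its argument "moves" is a list of rows, each a list of 7 numbers: the shift along the tool's x, y, z in cm, then the turn, a rotation vector about the tool's x, y, z in degrees, then the opening, from 0 (shut) to 1 (fully open). In form: [[dx, dy, dz, ax, ay, az, fingers], ...]. A call has 1 to 12 rows; each row shifts and turns the commanded pose from where the row before left it, along the tool's axes as they then stand; what a row does not reach is not made up. A row lasts 1/8 s, in which the tool goes at most 62.5 mm and 10.7 degrees, less where a joint would pass 70% of its speed; a pose out of reach is approached as far as the arm can. A call with a gripper value outside its range is refused whole. The fingers move at their own pace and stop on an object; "grip_force" is the grip in N (left out, the last holds). Time passes only in rows, so rows that do not move let the fingers close. It gives the time, the measured TCP pose, the force and the opening at its end, in the units of the state.
- ctrl.sense(): the state, without advancing time (a new reading comes with each control period).
- ctrl.grab_frame(name): name is "scene" or "top" or "wrist"; returns a dict with "img" (420x560x3 uint8, red, green, blue), "fx", "fy", "cx", "cy" (pixels), "cam_to_world" (4x4, takes a point from camera to world coordinates). Camera axes: x right, y up, looking along -z (the intrinsics and any distortion apply to the point x, -y, -z); pixel columns grow to the right and rows downward; lengths in m; the calibration is good to about 2 mm. The wrist camera is an equidistant fisheye: a pixel r from the principal point sees the ray r / f radians off the axis. A picture is of the moment at which its call begins. There is no depth.
- ctrl.sign_off(): hands the job in, once; it reports no verdict.
Trained networks look in a picture, given as the dict that the camera call returned (one of the last four; its "shot" number tells which), for a name from the list of things; names that differ only in an ending like _2 or _b are one class to them, and where a whole thing is asked for, a point or a joint stands for the part that bears it (a point fixed in the world has none). Each returns a list of dicts, best first, with "conf" (0 to 1); they miss things now and then, are a little off and sometimes report something else, mostly with a low value. They report only what shows in the picture. A call takes as long as a camera call. They do not tell look-alikes from the thing itself.
- ctrl.search_frame(picture, label): "at" ([column, row] in pixels, amid what is visible of it).
- ctrl.outline_of(picture, label): "pixels" (420x560 bool, what is visible of it) and "at" ([column, row] in pixels, amid what is visible of it).
- ctrl.landmark_of(picture, label): "at" ([column, row] in pixels: a listed point, or the origin of a listed thing).
The state is a dict: "clock": time; "joint_positions": joint angles; "joint_vel": joint speeds; "effort": joint torques, N m; "position": TCP position; "ee_rot": TCP orientation; "ft_force": force on the tool from outside, world axes, zero at the start; "torque": the same for the moment, N m; "finger_gap": finger opening in m.
Only numpy, scipy, OpenCV 4.12 (cv2) and the standard library are available. Lean on these libraries where they do the work, as an engineer would, in place of code of your own. Each camera call takes 0.05 s, during which the arm holds its last target. There are 200 camera calls.

TASK

Get the screwdriving station ready by pressing the blue button and then the yellow one, one at a time and all the way down, leaving the red one alone. Then be the third hand: pick up the grey plastic hinge, bring it flat onto the bed of the aluminium jig, knuckle away from the black sprung fence and both sides even with the fence's ends, and push its straight edge squarely against the fence until the fence's pointer stands in the green band, never driving the fence to the end of its travel. Finish while still holding the hinge there with a steady push, not letting go, and leave the calipers, scraper and white parts box where they are.

Things in the scene. Friction and masses are not known exactly. Their poses are not given: they have to be found in the camera images.
- blue (a joint): Blue button (press it first), its press depth in m: 0 up, 0.006 fully down; springs back by itself. Fully down takes 5 N straight down. Which of the three places on the panel it has varies.
- blue_top (a point): centre of the flat top of the blue button's round cap (28 mm across, on a black round housing 44 mm across); when up it is at z = 34 mm, 22 mm above the panel's top, and faces straight up.
- yellow (a joint): Yellow button (press it second), its press depth in m: 0 up, 0.006 fully down; springs back by itself. Fully down takes 5 N straight down. Which of the three places on the panel it has varies.
- yellow_top (a point): centre of the flat top of the yellow button's round cap (28 mm across, on a black round housing 44 mm across); when up it is at z = 34 mm, 22 mm above the panel's top, and faces straight up.
- red (a joint): Red button (leave alone), its press depth in m: 0 up, 0.006 fully down; springs back by itself. Fully down takes 5 N straight down. Which of the three places on the panel it has varies.
- red_top (a point): centre of the flat top of the red button's round cap (28 mm across, on a black round housing 44 mm across); when up it is at z = 34 mm, 22 mm above the panel's top, and faces straight up.
- panel: Grey button panel, a fixed slab 210 x 75 x 12 mm; origin at the centre of its underside; the three buttons stand in a row along its x axis at -65, 0 and +65 mm.
- hinge: Loose grey plastic hinge half, some 60 g: flat leaf 50 (x) x 60 (y) x 8 mm, with a solid upright knuckle on it, x = -25 to -9 mm, y = -15 to 15 mm, flat-sided to 22 mm and rounded to 30 mm above the underside. Origin: centre of the underside; z up. The straight edge for the fence is at x = +25 mm. Grip the knuckle, fingers closing along x. Starts flat on the work surface (z = 0).
- hinge_knuckle (a point): Centre of the rounded knuckle of the hinge, at x = -17, y = 0, z = +22 mm from the hinge's origin.
- jig: Fixed aluminium jig. Origin on the work surface (z = 0) under the middle of the resting fence's face; x is the way to press, y along the fence, z up. Flat bed: top at z = 20 mm, x = -110 to 90, y = -50 to 50 mm. Grey spring housing behind the fence: x = 50 to 90 mm, z to 54 mm. Colour scale on the bed at y = 32 to 48 mm: yellow too little, green right, red too much.
- fence_face (a point): Black sprung fence, 60 mm wide (y = -30 to 30 mm), 8 mm thick, 1 to 25 mm above the jig's bed; slides along the jig's x. This point is the middle of the face to press; it moves with the fence, and at rest is at x = 0, y = 0, z = 33 mm of the jig. A small black pointer on its +y end shows its place on the colour scale.
- fence (a joint): How far the fence has been pushed back, in m: 0 at rest, 0.035 at the end of its travel. A plain spring pushes back with 400 N per m from 0, so 0.0175 gives 7 N. The pointer enters the green band at 0.0125 (5 N) and leaves it at 0.0225 (9 N).
- calipers: Bystander: black calipers lying flat, 235 mm long, 75 mm over the jaws, 12 mm high. Loose; leave alone.
- scraper: Bystander: stainless scraper lying flat, 195 mm long, 50 mm wide, 14 mm high. Loose; leave alone.
- parts_box: Bystander: closed white hinged-lid spare parts box, 104 x 134 mm, 53 mm high. Loose; leave alone.
Mind the look-alikes: they are no part of the job. Leave any brown look-alike of the jig alone.

How it is judged:
By the outcome, as a careful person would: the job done as asked, in the order asked, and still so for the second after the job is handed in, while the arm keeps its last pose, push and grip.
It also fails if it takes over 58 s, if anything falls off the work surface, if the arm or the gripper's body presses on something with over 40 N, if the wrist force passes 120 N, or if a joint passes its speed limit or range.

## Working session

There is one attempt and no reset: what is moved stays moved. The work goes in short steps, Python scripts to look and compute and a tool call to move; the robot and the scene stay as the last step left them, time stands still between calls to the robot, and variables do not carry over. Pictures are saved under pics/ and viewed, about 8 in all and at most 12, crops included, and the job is handed in when it is done.

Besides the shell and the picture viewer there is one more tool, called as name(argument=value, ...), one argument or row to a line, values as JSON. jog_arm: Moves the arm, as the interface text tells. Its arguments: {"type":"object","properties":{"moves":{"type":"array"},"grip_force":{"type":"number"}},"required":["moves"]}

```bash
mkdir -p pics; ls; cat > h.py <<'E'
import numpy as np, cv2
from cell import ctrl
def grab(n,save=None):
    f=ctrl.grab_frame(n)
    if save: cv2.imwrite(f'pics/{save}.png',f['img'][:,:,::-1])
    return f
def ray(f,p):
    x=(p[0]-f['cx'])/f['fx'];y=(p[1]-f['cy'])/f['fy']
    return np.array([x,-y,-1.0])
def world(f,p,z):
    T=np.array(f['cam_to_world']);d=T[:3,:3]@ray(f,p);o=T[:3,3]
    return o+d*(z-o[2])/d[2]
E
python3 - <<'E'
from h import *
s=ctrl.sense();print(s['position'],s['ee_rot'],s['finger_gap'],ctrl.grip_point_offset)
zs=dict(blue_top=.034,yellow_top=.034,red_top=.034,hinge=0,hinge_knuckle=.022,jig=0,fence_face=.033,panel=0)
for n in('top','scene'):
    f=grab(n,n+'0');print(n,[k for k in f],f['cam_to_world'][:3,3])
    for k,z in zs.items():
        for r in ctrl.landmark_of(f,k)[:3]: print(k,np.round(r['at'],1),round(r['conf'],2),world(f,r['at'],z).round(4))
a=cv2.imread('pics/top0.png');b=cv2.imread('pics/scene0.png')
E
```

```text
pics
[ 0.25462375 -0.5975506   0.22165505] [-3.14001571e+00  8.76894379e-05  4.02798829e-01] 0.08702499843738733 0.0187
top ['img', 'fx', 'fy', 'cx', 'cy', 'cam_to_world', 'shot'] [ 0.36982167 -0.03817253  1.28760371]
blue_top [152.9 215.1] 0.39 [0.4963 0.2902 0.034 ]
yellow_top [157.1 240.8] 0.47 [0.4317 0.2796 0.034 ]
red_top [152.9 187.7] 0.66 [0.5657 0.2904 0.034 ]
red_top [369.7 218.7] 0.66 [ 0.4736 -0.2513  0.034 ]
hinge [370.5 214.5] 0.66 [ 0.4871 -0.2596  0.    ]
hinge_knuckle [372.5 218.4] 0.68 [ 0.4752 -0.2604  0.022 ]
jig [224.  273.6] 0.79 [0.3459 0.1178 0.    ]
jig [279.9 184. ] 0.55 [ 0.5721 -0.0296  0.    ]
fence_face [220.8 276.4] 0.76 [0.3399 0.1218 0.033 ]
fence_face [279.4 178. ] 0.54 [ 0.5822 -0.029   0.033 ]
panel [160.7 124.5] 0.7 [0.738  0.2791 0.    ]
panel [155.5 211.8] 0.58 [0.5081 0.2924 0.    ]
scene ['img', 'fx', 'fy', 'cx', 'cy', 'cam_to_world', 'shot'] [1.15740001 0.38737407 0.64762425]
blue_top [419.1 255.5] 0.49 [0.5011 0.2897 0.034 ]
yellow_top [248.8 140.8] 0.35 [ 0.3189 -0.2546  0.034 ]
red_top [411.3 278.4] 0.43 [0.567  0.2968 0.034 ]
hinge [210.7 175.5] 0.78 [ 0.4702 -0.2702  0.    ]
hinge_knuckle [210.7 169.3] 0.97 [ 0.4718 -0.2658  0.022 ]
jig [265.4 231.4] 0.88 [ 0.5737 -0.0276  0.    ]
jig [370.7 199.2] 0.67 [0.3413 0.1232 0.    ]
fence_face [264.5 225.8] 0.55 [ 0.5897 -0.018   0.033 ]
fence_face [371.8 186.9] 0.49 [0.3371 0.1198 0.033 ]
fence_face [119.7 211.3] 0.44 [ 0.7219 -0.3187  0.033 ]
panel [415.2 268.8] 0.74 [0.5054 0.2898 0.    ]
```

View pics/top0.png

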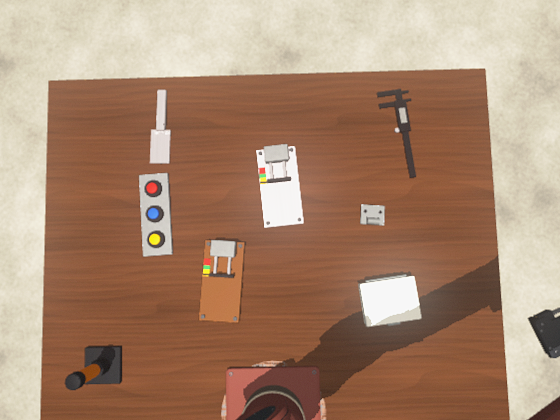

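View pics/scene0.png

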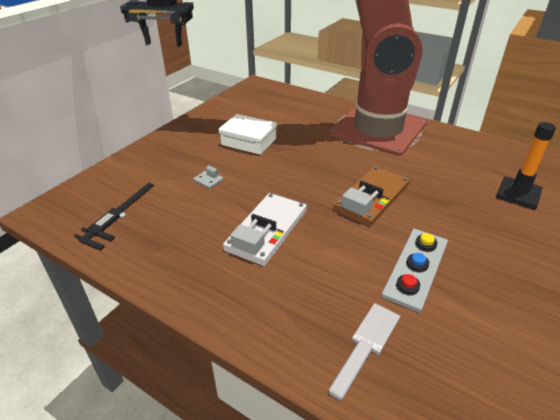

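The top view shows the aluminium jig at (279,186) and the brown look-alike at (222,280). The buttons, red, blue and yellow, are at (153,188), (154,213) and (156,239). The hinge is at (372,215) with its knuckle toward the robot. The scene view agrees. I'll look with the wrist camera over the hinge and jig on the way to the buttons.

```bash
cat >> h.py <<'E'
from scipy.spatial.transform import Rotation as Rn
def plan(p,yaw,n,nd=1,start=None):
    s=ctrl.sense();P=np.array(s['position']);R=Rn.from_euler('xyz',s['ee_rot'])
    G=Rn.from_euler('xyz',[np.pi,0,np.radians(yaw)]);w=(R.inv()*G).as_rotvec()
    p=np.array(p);
    for i in range(n):
        d=R.inv().apply((p-P)/(n-i));d=np.round(d*100,nd);a=np.round(np.degrees(w)/n,nd)
        print([float(x) for x in (*d,*a)]); P=P+R.apply(d/100); R=R*Rn.from_rotvec(np.radians(a))
    print('end',P.round(4),np.degrees(R.as_euler('xyz')).round(2))
E
python3 - <<'E'
from h import *
plan([.47,-.26,.22],90,8)
E
```

```text
[4.1, -2.8, 0.0, -0.0, 0.0, -8.4]
[4.5, -2.2, 0.0, -0.0, 0.0, -8.4]
[4.8, -1.5, 0.0, -0.0, 0.0, -8.4]
[4.9, -0.8, 0.1, -0.0, 0.0, -8.4]
[5.0, -0.1, 0.0, -0.0, 0.0, -8.4]
[5.0, 0.7, 0.1, -0.0, 0.0, -8.4]
[4.8, 1.4, 0.0, -0.0, 0.0, -8.4]
[4.6, 2.0, 0.1, -0.0, 0.0, -8.4]
end [ 0.4697 -0.2602  0.2195] [-180.     -0.     90.28]
```

jog_arm(
  moves=[
    [4.1, -2.8, 0, 0, 0, -8.4, 1],
    [4.5, -2.2, 0, 0, 0, -8.4, 1],
    [4.8, -1.5, 0, 0, 0, -8.4, 1],
    [4.9, -0.8, 0, 0, 0, -8.4, 1],
    [5, -0.1, 0, 0, 0, -8.4, 1],
    [5, 0.7, 0, 0, 0, -8.4, 1],
    [4.8, 1.4, 0, 0, 0, -8.4, 1],
    [4.6, 2, 0, 0, 0, -8.4, 1],
    [0, 0, 0, 0, 0, 0, 1],
  ],
)

```text
clock: 2.02
position: [0.472, -0.2559, 0.2229]
ee_rot: [3.14, -0.001, 1.584]
ft_force: [-0.8, -0.9, -0.3]
finger_gap: 0.0873
```

```bash
cat >> h.py <<'E'
def wray(f,p):
    x=(p[0]-f['cx'])/f['fx'];y=(p[1]-f['cy'])/f['fy'];t=np.hypot(x,y);k=np.sin(t)/max(t,1e-9)
    return np.array([x*k,-y*k,-np.cos(t)])
def wworld(f,p,z):
    T=np.array(f['cam_to_world']);d=T[:3,:3]@wray(f,p);o=T[:3,3]
    return o+d*(z-o[2])/d[2]
def wproj(f,P):
    T=np.array(f['cam_to_world']);c=T[:3,:3].T@(np.asarray(P,float)-T[:3,3]);x,y,z=c[0],-c[1],-c[2]
    r=np.hypot(x,y);t=np.arctan2(r,z);return np.array([f['cx']+f['fx']*t*x/r,f['cy']+f['fy']*t*y/r])
E
python3 - <<'E'
from h import *
s=ctrl.sense();print(s['position'],s['ee_rot'],s['clock'])
f=grab('wrist','w1');print(f['cam_to_world'].round(3),f['fx'],f['fy'],f['cx'],f['cy'])
for k,z in dict(hinge=0,hinge_knuckle=.022).items():
    for r in ctrl.landmark_of(f,k)[:2]: print(k,np.round(r['at'],1),r['conf'],wworld(f,r['at'],z).round(4))
plan([.57,-.08,.22],90,4); 
E
```

```text
[ 0.47203481 -0.25592968  0.22291338] [ 3.14029664e+00 -9.97620328e-04  1.58427491e+00] 2.025
[[ 1.    -0.013 -0.005  0.471]
 [ 0.013  0.962  0.272 -0.181]
 [ 0.001 -0.272  0.962  0.385]
 [ 0.     0.     0.     1.   ]] 325.19226210127806 325.19226210127806 275.8286727591975 208.57507151988892
hinge [287.8 188. ] 0.89 [ 0.4868 -0.2633  0.    ]
hinge_knuckle [278.9 191. ] 0.83 [ 0.4758 -0.2622  0.022 ]
[4.5, 2.5, 0.1, -0.0, 0.0, 0.0]
[4.5, 2.5, 0.0, -0.0, 0.0, 0.0]
[4.5, 2.6, 0.1, -0.0, 0.0, 0.0]
[4.6, 2.5, 0.0, -0.0, 0.0, 0.0]
end [ 0.5696 -0.0798  0.2204] [-1.7998e+02  3.0000e-02  9.0170e+01]
```

View pics/w1.png

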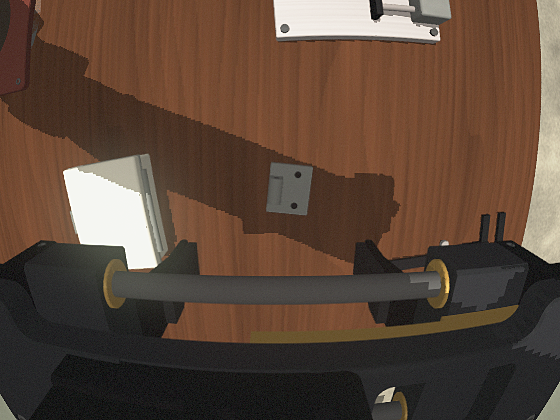

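The wrist view shows the hinge at (290,188), lying about square with its knuckle to the left (-x). On to the jig, closing the fingers on the way.

jog_arm(
  moves=[
    [5.6, 2.5, 0, 0, 0, 0, 0],
    [5.6, 2.5, 0, 0, 0, 0, 0],
    [5.6, 2.5, 0, 0, 0, 0, 0],
    [5.6, 2.3, 0, 0, 0, 0, 0],
    [0, 0, 0, 0, 0, 0, 0],
  ],
)

```text
clock: 2.8
position: [0.5675, -0.0314, 0.2226]
ee_rot: [3.141, -0.002, 1.581]
ft_force: [-0.5, 0.3, -1.1]
finger_gap: 0.045
```

```bash
python3 - <<'E'
from h import *
s=ctrl.sense();print(s['position'],s['ee_rot'],s['clock'])
f=grab('wrist','w2')
import pickle;pickle.dump(f,open('w2.pkl','wb'))
for k,z in dict(jig=0,fence_face=.033,blue_top=.034,yellow_top=.034).items():
    for r in ctrl.landmark_of(f,k)[:2]: print(k,np.round(r['at'],1),r['conf'],wworld(f,r['at'],z).round(4))
plan([.497,.29,.12],90,6)
E
```

```text
[ 0.56751315 -0.0313808   0.2225764 ] [ 3.14111326e+00 -2.13524163e-03  1.58056234e+00] 2.8
jig [99.1 67.4] 0.59 [0.339  0.1218 0.    ]
jig [282.9 179.3] 0.57 [ 0.576  -0.0279  0.    ]
fence_face [88.4 66.8] 0.8 [0.3429 0.1181 0.033 ]
fence_face [281.2 186. ] 0.72 [ 0.5735 -0.0293  0.033 ]
[5.5, -1.1, 1.7, -0.0, 0.0, 0.0]
[5.5, -1.2, 1.7, -0.0, 0.0, 0.0]
[5.5, -1.1, 1.7, -0.0, 0.0, 0.0]
[5.4, -1.2, 1.7, -0.0, 0.0, 0.0]
[5.5, -1.1, 1.7, -0.0, 0.0, 0.0]
[5.4, -1.2, 1.7, -0.0, 0.0, 0.0]
end [0.4969 0.2897 0.1202] [-1.7998e+02  4.0000e-02  9.0060e+01]
```

View pics/w2.png

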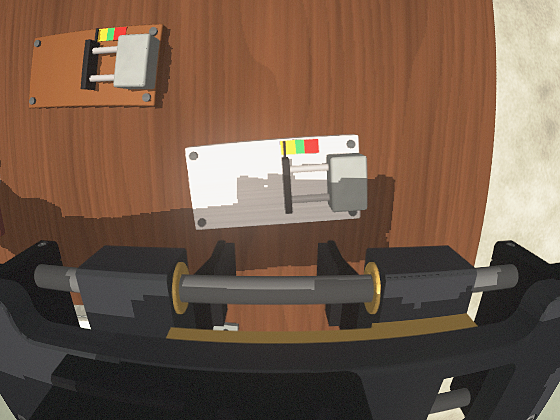

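The jig bed shows in full, with corners near (186,149), (357,135), (361,218) and (194,229) and the fence near x=287. I'll compute its pose while moving to blue.

```bash
python3 - <<'E'
from h import *
import pickle
from scipy.optimize import least_squares
f=pickle.load(open('w2.pkl','rb'));im=f['img']
C=np.array([[-.11,.05],[.09,.05],[-.11,-.05]])
px=np.array([[186,149],[357,135],[194,229]],np.float32)
g=cv2.cvtColor(im,cv2.COLOR_RGB2GRAY)
px=cv2.cornerSubPix(g,px.copy(),(4,4),(-1,-1),(3,50,.01));print(px)
W=np.array([wworld(f,p,.02)[:2] for p in px]);print(W.round(4))
print(np.linalg.norm(W[1]-W[0]),np.linalg.norm(W[2]-W[0]))
def pose(q):
    c,s=np.cos(q[2]),np.sin(q[2]);return (C@np.array([[c,s],[-s,c]])+q[:2]-W).ravel()
r=least_squares(pose,[.575,-.028,.05]);print('jig',r.x.round(4),np.degrees(r.x[2]),r.fun.round(4))
# front corners from network check, top view
t=ctrl.grab_frame('top');o=ctrl.outline_of(t,'jig')
for q in o[:2]:
    m=np.array(q['pixels'],np.uint8);print(q['at'],q['conf'],m.sum())
for k in('blue_top','yellow_top'):
    m=ctrl.search_frame(t,k)
    for q in m[:2]: print(k,q['at'],q['conf'],world(t,q['at'],.034).round(4))
E
```

```text
[[184.47336 148.02039]
 [357.4191  134.66237]
 [196.38069 228.44086]]
[[ 0.4623  0.0123]
 [ 0.6596  0.0292]
 [ 0.4719 -0.0847]]
0.19799248333922584 0.09753438781360403
jig [ 0.5759 -0.0273  0.085 ] 4.870590604979434 [-0.0003  0.0008  0.0017  0.0009 -0.0014 -0.0018]
[221.5, 279.8] 0.81 3242
yellow_top [154.7, 237.6] 0.53 [0.4398 0.2856 0.034 ]
yellow_top [388.1, 297.6] 0.47 [ 0.2786 -0.288   0.034 ]
```

jog_arm(
  moves=[
    [5.5, -1.2, 1.7, 0, 0, 0, 0],
    [5.5, -1.2, 1.7, 0, 0, 0, 0],
    [5.5, -1.2, 1.7, 0, 0, 0, 0],
    [5.5, -1.1, 1.7, 0, 0, 0, 0],
    [5.5, -1.1, 1.7, 0, 0, 0, 0],
    [4.8, -1.1, 1.7, 0, 0, 0, 0],
    [0, 0, 0, 0, 0, 0, 0],
  ],
)

```text
clock: 4.12
position: [0.4933, 0.2908, 0.1195]
ee_rot: [-3.139, -0.001, 1.582]
ft_force: [0.7, -1.0, 0.5]
finger_gap: 0.0005
```

```bash
python3 - <<'E'
from h import *
s=ctrl.sense();print(s['position'],s['ee_rot'],s['clock'],s['ft_force'],s['finger_gap'])
f=grab('wrist','w3')
for k,z in dict(blue_top=.034,yellow_top=.034,red_top=.034).items():
    for r in ctrl.landmark_of(f,k)[:2]: print(k,np.round(r['at'],1),r['conf'],wworld(f,r['at'],z).round(4))
plan([.4975,.29,.05],90,2)
E
```

```text
[0.49329708 0.29081541 0.1195433 ] [-3.13910535e+00 -1.36491444e-03  1.58195884e+00] 4.125 [ 0.71331039 -0.99723095  0.46448008] 0.0005255032202825343
blue_top [288.4 215. ] 0.57 [0.5031 0.291  0.034 ]
yellow_top [206.1 218.2] 0.74 [0.4366 0.2874 0.034 ]
red_top [368.6 211.8] 0.84 [0.5685 0.2944 0.034 ]
[0.2, 0.0, 3.5, 0.0, 0.0, 0.1]
[0.3, 0.0, 3.6, 0.0, 0.0, 0.1]
end [0.4971 0.2903 0.0499] [1.7996e+02 3.0000e-02 8.9950e+01]
```

View pics/w3.png

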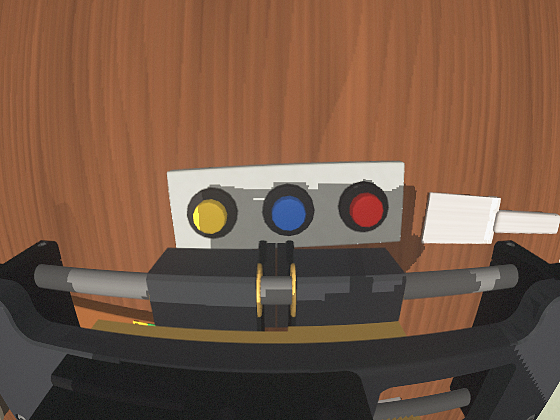

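The wrist view shows blue at (288,214), yellow at (211,216) and red at (367,210). That puts blue at about (0.5025, 0.291). Now pressing blue.

jog_arm(
  moves=[
    [0, 0.9, 4, 0, 0, 0, 0],
    [0, 0, 4, 0, 0, 0, 0],
    [0, 0, 0.5, 0, 0, 0, 0],
    [0, 0, 0.4, 0, 0, 0, 0],
    [0, 0, 0.3, 0, 0, 0, 0],
    [0, 0, 0, 0, 0, 0, 0],
  ],
)

```text
clock: 5.08
position: [0.5061, 0.2868, 0.0298]
ee_rot: [3.139, -0.0, 1.575]
ft_force: [1.0, -3.3, 4.7]
finger_gap: 0.0005
```

jog_arm(
  moves=[
    [0, -0.2, 0.2, 0, 0, 0, 0],
    [0.2, 0, 0.2, 0, 0, 0, 0],
    [0, 0, 0, 0, 0, 0, 0],
  ],
)

```text
clock: 5.45
position: [0.5054, 0.2875, 0.028]
ee_rot: [3.137, 0.003, 1.574]
ft_force: [-3.9, -14.9, 34.9]
finger_gap: 0.0003
```

Blue bottomed out at 35 N, z = 28 mm. Lifting off and moving to yellow.

jog_arm(
  moves=[
    [0, 0, -2, 0, 0, 0, 0],
    [0, 0, -2, 0, 0, 0, 0],
    [-0.2, -3.3, 0, 0, 0, 0, 0],
    [-0.2, -3.3, 0, 0, 0, 0, 0],
    [0, 0, 0, 0, 0, 0, 0],
  ],
)

```text
clock: 6.08
position: [0.4348, 0.2852, 0.0651]
ee_rot: [-3.141, 0.0, 1.578]
ft_force: [1.4, -1.0, 0.3]
finger_gap: 0.0005
```

```bash
python3 - <<'E'
from h import *
s=ctrl.sense();print(s['position'],s['ee_rot'],s['clock'],s['ft_force'],s['finger_gap'])
f=grab('wrist','w4')
for k,z in dict(blue_top=.034,yellow_top=.034,red_top=.034).items():
    for r in ctrl.landmark_of(f,k)[:1]: print(k,np.round(r['at'],1),r['conf'],wworld(f,r['at'],z).round(4))
E
```

```text
[0.43477845 0.2852192  0.06505886] [-3.14138236e+00  4.85293145e-04  1.57849731e+00] 6.075 [ 1.38037305 -0.97824919  0.26047793] 0.000539544035717523
blue_top [379.9 229.6] 0.94 [0.5025 0.2922 0.034 ]
yellow_top [281.4 238.9] 0.71 [0.4383 0.2859 0.034 ]
red_top [466.  224.8] 0.86 [0.5696 0.295  0.034 ]
```

jog_arm(
  moves=[
    [0.1, 0.3, 2, 0, 0, 0, 0],
    [0, 0, 1, 0, 0, 0, 0],
    [0, 0, 0.4, 0, 0, 0, 0],
    [0, 0, 0.3, 0, 0, 0, 0],
    [0, 0, 0.2, 0, 0, 0, 0],
    [0, 0, 0, 0, 0, 0, 0],
  ],
)

```text
clock: 7.02
position: [0.44, 0.2853, 0.0279]
ee_rot: [3.141, 0.002, 1.576]
ft_force: [-11.2, -10.4, 35.2]
finger_gap: 0.0003
```

Yellow is fully down too. Back to the hinge with the gripper open.

jog_arm(
  moves=[
    [0, 0, -4, 0, 0, 0, 0],
    [0, 0, -4, 0, 0, 0, 0],
    [-5.4, 0.3, -3, 0, 0, 0, 0],
    [-5.4, 0.3, -1, 0, 0, 0, 1],
    [-5.4, 0.3, 0, 0, 0, 0, 1],
    [-5.4, 0.3, 0, 0, 0, 0, 1],
    [-5.4, 0.3, 0, 0, 0, 0, 1],
    [-5.4, 0.3, 0, 0, 0, 0, 1],
    [-5.4, 0.3, 0, 0, 0, 0, 1],
    [-5.4, 0.3, 0, 0, 0, 0, 1],
    [-5.4, 0.3, 0, 0, 0, 0, 1],
    [-5.4, 0.3, 0, 0, 0, 0, 1],
  ],
)

```text
clock: 8.52
position: [0.4727, -0.2557, 0.1456]
ee_rot: [3.141, 0.0, 1.576]
ft_force: [1.2, 0.2, 0.1]
finger_gap: 0.0817
```

jog_arm(
  moves=[
    [0, 0, 0, 0, 0, 0, 1],
  ],
)

```text
clock: 8.65
position: [0.4717, -0.2585, 0.1451]
ee_rot: [-3.141, 0.001, 1.569]
ft_force: [-0.3, 0.6, 1.1]
finger_gap: 0.0854
```

```bash
python3 - <<'E'
from h import *
import pickle
s=ctrl.sense();print(s['position'],s['ee_rot'],s['clock'],s['ft_force'],s['finger_gap'])
f=grab('wrist');pickle.dump(f,open('w5.pkl','wb'))
for k,z in dict(hinge=0,hinge_knuckle=.022).items():
    for r in ctrl.landmark_of(f,k)[:2]: print(k,np.round(r['at'],1),r['conf'],wworld(f,r['at'],z).round(4))
o=ctrl.outline_of(f,'hinge')
for q in o[:1]:
    m=np.array(q['pixels'],np.uint8);r,c=np.nonzero(m);print(r.min(),r.max(),c.min(),c.max())
    W=np.array([wworld(f,(x,y),.008)[:2] for x,y in zip(c,r)],np.float32)
    print(cv2.minAreaRect(W*1000))
r0,c0=max(r.min()-25,0),max(c.min()-25,0)
print(r0,c0);cv2.imwrite('pics/w5c.png',cv2.resize(f['img'][r0:r.max()+25,c0:c.max()+25,::-1],None,fx=4,fy=4,interpolation=cv2.INTER_NEAREST))
E
```

```text
[ 0.471674   -0.25850997  0.14506772] [-3.14103245e+00  6.08486478e-04  1.56939405e+00] 8.65 [-0.32832583  0.60714249  1.10302757] 0.08541241440531853
hinge [291.4 204.5] 0.85 [ 0.4868 -0.2661  0.    ]
hinge_knuckle [274.9 208.4] 0.74 [ 0.4707 -0.2638  0.022 ]
169 234 265 322
((487.7599792480469, -261.951904296875), (62.91819763183594, 51.71450424194336), 86.87913513183594)
144 240
```

View pics/w5c.png

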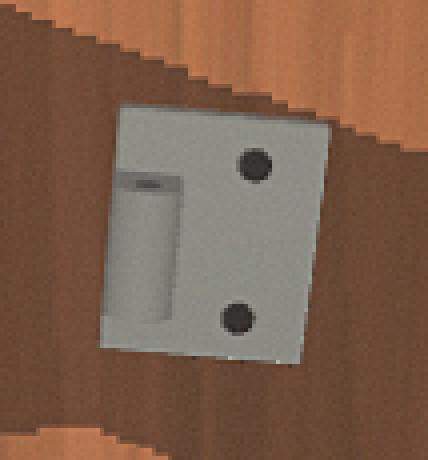

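The hinge fills the crop. Its leaf-top corners are about (270,170), (322,175), (315,234) and (265,231), with the knuckle on the left (-x) side. Solving for its pose.

```bash
python3 - <<'E'
from h import *
import pickle
from scipy.optimize import least_squares
f=pickle.load(open('w5.pkl','rb'))
C=np.array([[-.025,.03],[.025,.03],[.025,-.03],[-.025,-.03]])
px=[(270,170.5),(322.5,175),(314.7,234.2),(265.3,230.8)]
W=np.array([wworld(f,p,.008)[:2] for p in px]);print(W.round(4))
def pose(q):
    c,s=np.cos(q[2]),np.sin(q[2]);return (C@np.array([[c,s],[-s,c]])+q[:2]-W).ravel()
r=least_squares(pose,[.487,-.262,0]);q=r.x;print('hinge',q.round(4),np.degrees(q[2]),r.fun.round(4))
yaw=90+np.degrees(q[2]);k=q[:2]-.017*np.array([np.cos(q[2]),np.sin(q[2])]);print('knuckle',k)
plan([*k,.04],yaw,3)
E
```

```text
[[ 0.4662 -0.2312]
 [ 0.5153 -0.2353]
 [ 0.5098 -0.2942]
 [ 0.4613 -0.2905]]
hinge [ 0.4881 -0.2628 -0.0853] -4.887759929323773 [-0.0004  0.0004  0.0003  0.0003  0.0007 -0.0006 -0.0006 -0.0001]
knuckle [ 0.47120587 -0.26136797]
[-0.3, -0.1, 3.5, -0.0, -0.0, 1.8]
[-0.3, -0.0, 3.5, -0.0, -0.0, 1.8]
[-0.3, -0.1, 3.5, -0.0, -0.0, 1.8]
end [ 0.4707 -0.2616  0.0405] [-1.800e+02 -3.000e-02  8.498e+01]
```

jog_arm(
  moves=[
    [-0.1, -0.1, 3.5, 0, 0, 1.7, 0.7],
    [-0.1, 0, 3.5, 0, 0, 1.7, 0.7],
    [-0.1, 0, 3.5, 0, 0, 1.7, 0.7],
    [0, 0, 1.5, 0, 0, 0, 0.7],
    [0, 0, 0, 0, 0, 0, 0.7],
    [0, 0, 0, 0, 0, 0, 0.7],
  ],
)

```text
clock: 9.6
position: [0.4726, -0.2573, 0.027]
ee_rot: [3.14, 0.001, 1.487]
ft_force: [0.7, 0.6, -0.3]
finger_gap: 0.061
```

```bash
python3 - <<'E'
from h import *
s=ctrl.sense();print(s['position'],s['ee_rot'],s['clock'],s['ft_force'],s['finger_gap'])
f=grab('wrist');cv2.imwrite('pics/w6.png',f['img'][100:340,150:420,::-1].repeat(2,0).repeat(2,1))
E
```

```text
[ 0.47261608 -0.2572813   0.02696925] [3.13972654e+00 6.86327849e-04 1.48745552e+00] 9.6 [ 0.74754302  0.59545284 -0.34563443] 0.06102074881213213
```

View pics/w6.png

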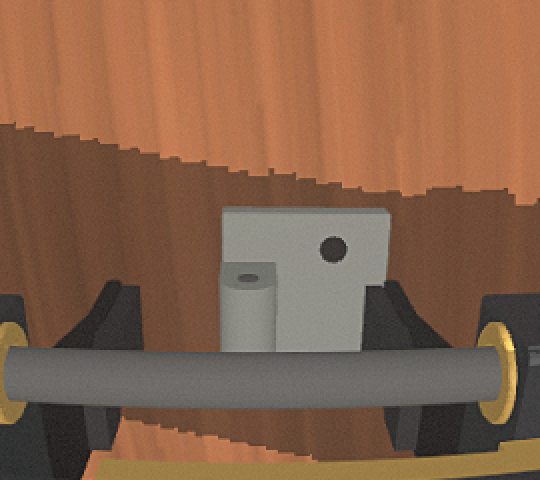

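The fingers straddle the knuckle and line up with it. Down to just above the leaf, then close.

jog_arm(
  moves=[
    [-0.1, 0, 0.9, 0, 0, 0, 0.7],
    [0, 0, 0.5, 0, 0, 0, 0.7],
    [0, 0, 0, 0, 0, 0, 0.7],
  ],
)

```text
clock: 10.02
position: [0.4711, -0.2581, 0.011]
ee_rot: [-3.141, -0.0, 1.486]
ft_force: [0.1, -0.4, -0.3]
finger_gap: 0.0607
```

jog_arm(
  moves=[
    [0, 0, 0, 0, 0, 0, 0],
    [0, 0, 0, 0, 0, 0, 0],
    [0, 0, 0, 0, 0, 0, 0],
    [0, 0, 0, 0, 0, 0, 0],
    [0, 0, 0, 0, 0, 0, 0],
  ],
  grip_force=40,
)

```text
clock: 10.65
position: [0.4715, -0.2582, 0.0116]
ee_rot: [3.142, -0.0, 1.487]
ft_force: [-0.1, -0.0, -0.1]
finger_gap: 0.0188
```

jog_arm(
  moves=[
    [0, 0, 0, 0, 0, 0, 0],
    [0, 0, -2, 0, 0, 0, 0],
    [0, 0, -4, 0, 0, 0, 0],
    [0, 0, -4, 0, 0, 0, 0],
    [0, 0, 0, 0, 0, 0, 0],
  ],
)

```text
clock: 11.28
position: [0.4735, -0.2591, 0.1148]
ee_rot: [3.136, 0.002, 1.487]
ft_force: [0.2, 0.0, -0.7]
finger_gap: 0.0156
```

```bash
python3 - <<'E'
from h import *
plan([.4962,-.0341,.11],94.9,6)
E
```

```text
[3.8, 0.1, 0.1, 0.0, 0.0, -1.6]
[3.8, 0.2, 0.1, 0.0, 0.0, -1.6]
[3.7, 0.3, 0.1, 0.0, 0.0, -1.6]
[3.8, 0.3, 0.0, 0.0, 0.0, -1.6]
[3.7, 0.5, 0.1, 0.0, 0.0, -1.6]
[3.7, 0.5, 0.0, 0.0, 0.0, -1.6]
end [ 0.4958 -0.0343  0.1103] [179.72   0.18  94.77]
```

Gripped, with the gap at about 16 mm as expected. Moving over the jig.

jog_arm(
  moves=[
    [3.8, 0.1, 0, 0, 0, -1.6, 0],
    [3.8, 0.2, 0, 0, 0, -1.6, 0],
    [3.7, 0.3, 0, 0, 0, -1.6, 0],
    [3.8, 0.4, 0, 0, 0, -1.6, 0],
    [3.7, 0.5, 0, 0, 0, -1.6, 0],
    [3.7, 0.5, 0, 0, 0, -1.6, 0],
    [0, 0, 2, 0, 0, 0, 0],
    [0, 0, 2, 0, 0, 0, 0],
    [0, 0, 0, 0, 0, 0, 0],
  ],
)

```text
clock: 12.4
position: [0.493, -0.0332, 0.0696]
ee_rot: [-3.138, -0.001, 1.654]
ft_force: [-0.6, 0.5, -0.8]
finger_gap: 0.0154
```

```bash
python3 - <<'E'
from h import *
import pickle
s=ctrl.sense();print(s['position'],s['ee_rot'],s['clock'],s['ft_force'],s['finger_gap'])
f=grab('wrist');pickle.dump(f,open('w7.pkl','wb'))
cv2.imwrite('pics/w7.png',cv2.resize(f['img'][90:300,180:460,::-1],None,fx=2.8,fy=2.8))
E
```

```text
[ 0.49302815 -0.03318932  0.06956681] [-3.13757116e+00 -1.01092006e-03  1.65446242e+00] 12.4 [-0.62452958  0.49909114 -0.7773815 ] 0.01540613877066197
```

View pics/w7.png

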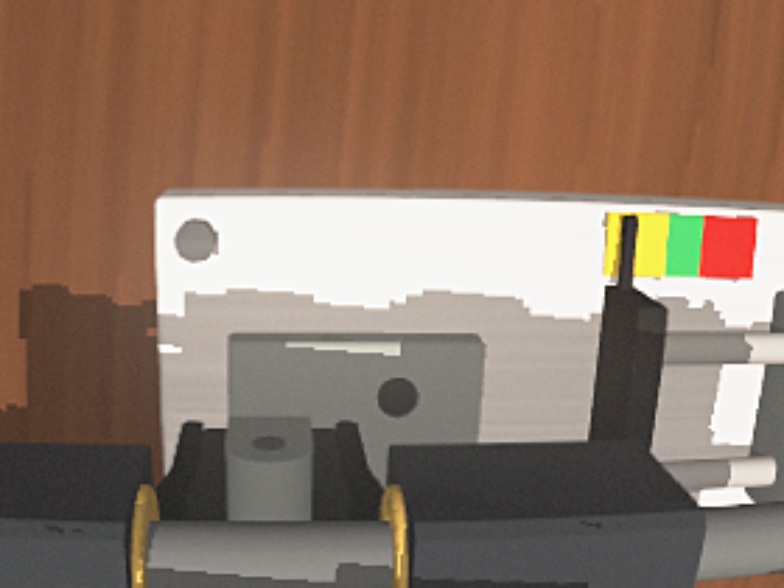

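The hinge hangs over the bed with its leaf corners at crop pixels (230,335) and (482,336). The fence's lower front +y corner is at (605,288) and the bed corner at (157,197). I'll compute the sideways offset.

```bash
python3 - <<'E'
from h import *
import pickle
f=pickle.load(open('w7.pkl','rb'))
u=lambda x,y:(x/2.8+180,y/2.8+90)
a=4.87;
for zt in(.064,.0665,.069):
    L=[wworld(f,u(*p),zt)[:2] for p in((230,335),(482,336))]
    d=L[1]-L[0];print(zt,np.array(L).round(4),np.linalg.norm(d).round(4),np.degrees(np.arctan2(d[1],d[0])))
F=wworld(f,u(605,288),.021)[:2];B=wworld(f,u(157,198),.02)[:2];B2=wworld(f,u(784,206),.02)[:2];print(F,B,B2,np.degrees(np.arctan2(*(B2-B)[::-1])))
for a in(4.3,4.87):
    a=np.radians(a);R=np.array([[np.cos(a),np.sin(a)],[-np.sin(a),np.cos(a)]])
    print('rel jig axes: F-B',R@(F-B),'expect .11,-.02; leafTR-F',R@(L[1]-F),R@(wworld(f,u(482,336),.0665)[:2]-F))
    for nm,P,j in(('F',F,(0,.03)),('B',B,(-.11,.05))): print(nm,'-> jig origin',P-R.T@np.array(j))
E
```

```text
0.064 [[ 0.4835 -0.0066]
 [ 0.5322 -0.0026]] 0.0489 4.60971389558718
0.0665 [[ 0.4836 -0.0058]
 [ 0.5316 -0.002 ]] 0.0482 4.609713895587177
0.069 [[ 0.4836 -0.0051]
 [ 0.5309 -0.0013]] 0.0474 4.60971389558717
[0.57376679 0.00088874] [0.46289845 0.01256011] [0.62260417 0.02761295] 5.3844239317207165
rel jig axes: F-B [ 0.10968116 -0.01995129] expect .11,-.02; leafTR-F [-0.04290335  0.0010207 ] [-0.04228661  0.00030884]
F -> jig origin [ 0.57601615 -0.02902682]
B -> jig origin [ 0.57633775 -0.02905148]
rel jig axes: F-B [ 0.10947725 -0.02104144] expect .11,-.02; leafTR-F [-0.04289107  0.00144746] [-0.04228145  0.0007295 ]
F -> jig origin [ 0.57631365 -0.02900296]
B -> jig origin [ 0.5767461 -0.0279209]
```

Sideways offset and yaw are within about 1 mm and 0.5°. Lowering.

jog_arm(
  moves=[
    [0, 0, 1.8, 0, 0, 0, 0],
    [0, 0, 1.6, 0, 0, 0, 0],
    [0, 0, 0.2, 0, 0, 0, 0],
    [0, 0, 0, 0, 0, 0, 0],
  ],
)

```text
clock: 12.95
position: [0.4947, -0.0332, 0.0354]
ee_rot: [-3.141, -0.0, 1.654]
ft_force: [-0.7, 0.2, -0.7]
finger_gap: 0.0157
```

jog_arm(
  moves=[
    [0, 0, 0.2, 0, 0, 0, 0],
    [0, 0, 0.1, 0, 0, 0, 0],
    [0, 0, 0, 0, 0, 0, 0],
  ],
)

```text
clock: 13.32
position: [0.4949, -0.0334, 0.0327]
ee_rot: [3.141, 0.0, 1.654]
ft_force: [0.6, 0.3, -0.1]
finger_gap: 0.0155
```

jog_arm(
  moves=[
    [0, 0, 0.1, 0, 0, 0, 0],
    [0, 0, 0.1, 0, 0, 0, 0],
    [0, 0, 0, 0, 0, 0, 0],
  ],
)

```text
clock: 13.7
position: [0.4949, -0.0334, 0.0315]
ee_rot: [3.142, 0.0, 1.654]
ft_force: [-6.0, 0.1, 12.2]
finger_gap: 0.0156
```

```bash
python3 - <<'E'
from h import *
import pickle
s=ctrl.sense();print(s['position'],s['ee_rot'],s['clock'],s['ft_force'],s['finger_gap'])
f=grab('wrist');pickle.dump(f,open('w8.pkl','wb'))
cv2.imwrite('pics/w8.png',cv2.resize(f['img'][130:310,220:460,::-1],None,fx=3.2,fy=3.2))
E
```

```text
[ 0.49494062 -0.03338088  0.03149541] [3.14154018e+00 4.73793113e-04 1.65414778e+00] 13.7 [-5.96400362  0.14449018 12.23759645] 0.01559849632548294
```

View pics/w8.png

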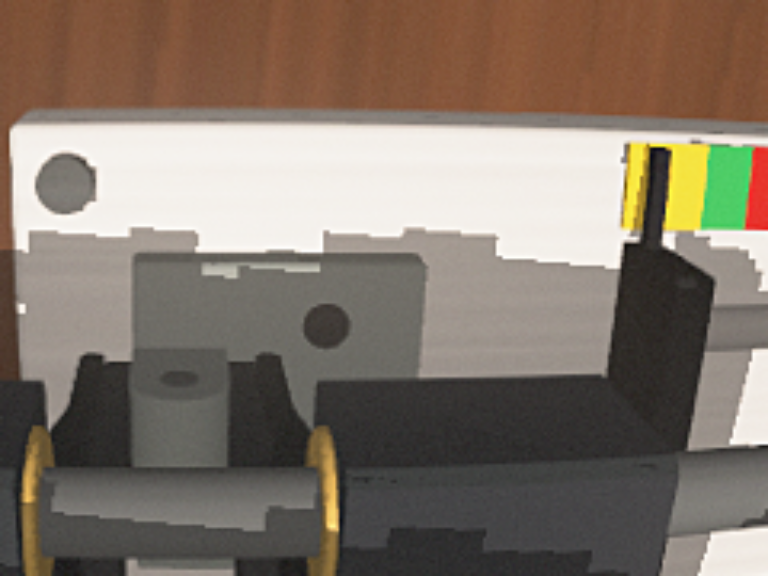

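On the bed with 12 N. In this crop the lower +y leaf corners are at (133,254) and (419,254), the upper corner at (426,267), and the fence corner at (624,243). Recomputing the offset.

```bash
python3 - <<'E'
from h import *
import pickle
f=pickle.load(open('w8.pkl','rb'))
u=lambda x,y:(x/3.2+220,y/3.2+130)
g=cv2.cvtColor(f['img'],cv2.COLOR_RGB2GRAY)
a=np.radians(4.87);R=np.array([[np.cos(a),np.sin(a)],[-np.sin(a),np.cos(a)]])
P=dict(TLb=((133,254),.02),TRb=((419,254),.02),TRt=((426,267),.028),F=((624,243),.021),B=((13,126),.02),B2=((768,133),.02))
W={k:wworld(f,u(*p),z)[:2] for k,(p,z) in P.items()}
for k in W: print(k,W[k].round(4),'rel F jig axes',(R@(W[k]-W['F'])).round(4))
d=W['TRb']-W['TLb'];print(np.linalg.norm(d),np.degrees(np.arctan2(d[1],d[0])));d=W['B2']-W['B'];print(np.degrees(np.arctan2(d[1],d[0])))
E
```

```text
TLb [ 0.485  -0.0083] rel F jig axes [-0.0893 -0.0022]
TRb [ 0.5351 -0.0042] rel F jig axes [-0.0391 -0.0023]
TRt [ 0.5345 -0.0042] rel F jig axes [-0.0396 -0.0023]
F [0.5738 0.0014] rel F jig axes [0. 0.]
B [0.463  0.0125] rel F jig axes [-0.1094  0.0204]
B2 [0.6014 0.0251] rel F jig axes [0.0296 0.0212]
0.05024438643225662 4.7648568234367
5.2225401380902605
```

The hinge sits 2.3 mm to the -y side, so I'll shift by +2.2 mm, ease the down-force, and approach the fence, which is 39 mm away.

jog_arm(
  moves=[
    [0, 0, -0.1, 0, 0, 0, 0],
    [0.2, 1, 0, 0, 0, -0.4, 0],
    [0, 1.4, 0, 0, 0, 0, 0],
    [0, 1.0, 0, 0, 0, 0, 0],
    [0, 0, 0, 0, 0, 0, 0],
  ],
)

```text
clock: 14.38
position: [0.53, -0.028, 0.0316]
ee_rot: [3.14, -0.001, 1.661]
ft_force: [0.3, 0.4, 2.0]
finger_gap: 0.0158
```

```bash
python3 - <<'E'
from h import *
import pickle
s=ctrl.sense();print(s['position'],s['ee_rot'],s['clock'],s['ft_force'],s['finger_gap'])
f=grab('wrist');pickle.dump(f,open('w9.pkl','wb'))
cv2.imwrite('pics/w9.png',cv2.resize(f['img'][130:310,220:460,::-1],None,fx=3.2,fy=3.2))
E
```

```text
[ 0.52999008 -0.02798058  0.03157268] [ 3.14048784e+00 -5.34834130e-04  1.66140088e+00] 14.375 [0.3244082  0.42058074 1.95914993] 0.01581726308207258
```

View pics/w9.png

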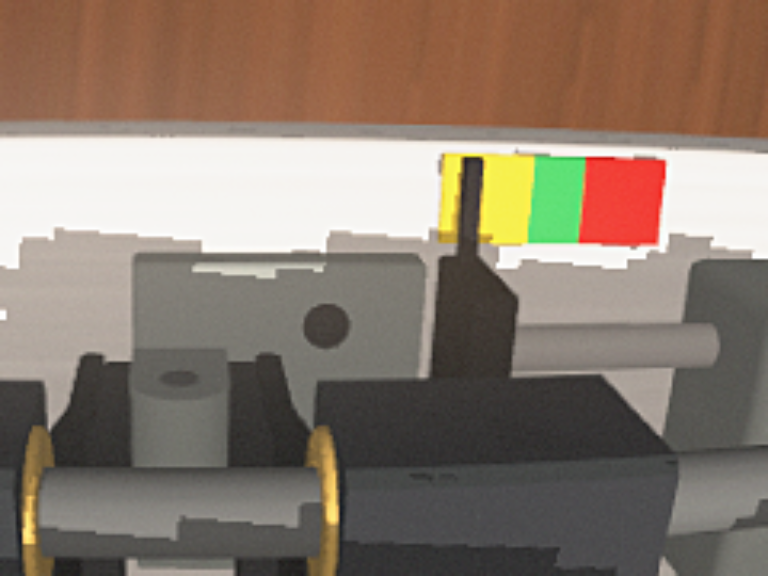

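The hinge edge at (420,254) is about 3 mm short of the fence corner at (438,257), and the pointer is still at rest.

```bash
python3 - <<'E'
from h import *
import pickle
f=pickle.load(open('w9.pkl','rb'))
u=lambda x,y:(x/3.2+220,y/3.2+130)
P=dict(TLb=((133,254),.02),TRb=((419,254),.02),TRt=((426,267),.028),F=((438,257),.021),B=((0,134),.02),B2=((768,151),.02))
W={k:wworld(f,u(*p),z)[:2] for k,(p,z) in P.items()}
d=W['B2']-W['B'];b=np.arctan2(d[1],d[0]);print('bed',np.degrees(b))
for a in (np.radians(4.87),b):
  R=np.array([[np.cos(a),np.sin(a)],[-np.sin(a),np.cos(a)]])
  for k in W: print(k,'rel F',((R@(W[k]-W['F']))*1000).round(2))
d=W['TRb']-W['TLb'];print(np.linalg.norm(d),np.degrees(np.arctan2(d[1],d[0])))
E
```

```text
bed 4.774956883171482
TLb rel F [-5.354e+01 -1.000e-02]
TRb rel F [-3.26  0.25]
TRt rel F [-3.85  0.24]
F rel F [0. 0.]
B rel F [-76.11  21.07]
B2 rel F [65.77 20.83]
TLb rel F [-53.54  -0.1 ]
TRb rel F [-3.26  0.24]
TRt rel F [-3.85  0.24]
F rel F [0. 0.]
B rel F [-76.15  20.94]
B2 rel F [65.73 20.94]
0.050282065795312955 5.16561254681216
```

jog_arm(
  moves=[
    [0, 0.5, 0, 0, 0, 0, 0],
    [0, 0.5, 0, 0, 0, 0, 0],
    [0, 0.5, 0, 0, 0, 0, 0],
    [0, 0.4, 0, 0, 0, 0, 0],
    [0, 0, 0, 0, 0, 0, 0],
    [0, 0, 0, 0, 0, 0, 0],
  ],
)

```text
clock: 15.18
position: [0.5445, -0.0269, 0.0315]
ee_rot: [-3.136, 0.0, 1.661]
ft_force: [-15.6, -0.1, 16.1]
finger_gap: 0.0157
```

```bash
python3 - <<'E'
from h import *
import pickle
s=ctrl.sense();print(s['position'],s['ee_rot'],s['clock'],s['ft_force'],s['finger_gap'])
f=grab('wrist');pickle.dump(f,open('w10.pkl','wb'))
cv2.imwrite('pics/w10.png',cv2.resize(f['img'][130:310,220:460,::-1],None,fx=3.2,fy=3.2))
E
```

```text
[ 0.54448118 -0.02688209  0.03153541] [-3.13559509e+00  3.66738619e-04  1.66080050e+00] 15.175 [-15.56321136  -0.08967775  16.12626491] 0.01572673363396049
```

View pics/w10.png

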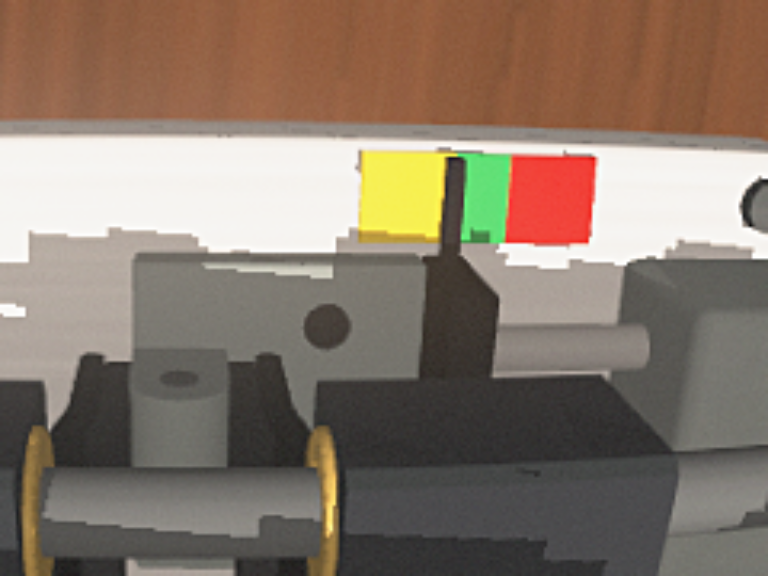

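The hinge is flush against the fence with the pointer at the yellow/green edge (452). Down-force has grown to 16 N. I'll ease that and advance about 4 mm.

jog_arm(
  moves=[
    [0, 0, -0.1, 0, 0, 0, 0],
    [0, 0.2, 0, 0, 0, 0, 0],
    [0, 0.2, 0, 0, 0, 0, 0],
    [0, 0, 0, 0, 0, 0, 0],
    [0, 0, 0, 0, 0, 0, 0],
  ],
)

```text
clock: 15.85
position: [0.549, -0.0265, 0.0317]
ee_rot: [-3.137, -0.0, 1.661]
ft_force: [-8.0, 0.3, 4.0]
finger_gap: 0.0157
```

```bash
cat > chk.py <<'E'
from h import *
s=ctrl.sense();print(s['position'],s['ee_rot'],s['clock'],s['ft_force'],s['finger_gap'])
f=grab('wrist')
im=cv2.resize(f['img'][130:310,220:460],None,fx=3.2,fy=3.2)
h=cv2.cvtColor(im,cv2.COLOR_RGB2HSV)[170:230,340:620]
def col(m): 
    c=np.nonzero(m.mean(0)>.5)[0]+340; return (c.min(),c.max()) if len(c) else None
S=(h[...,1]>100)&(h[...,2]>90)
print('yellow',col(S&(abs(h[...,0].astype(int)-29)<7)),'green',col(S&(h[...,0]>40)&(h[...,0]<90)),'red',col(S&((h[...,0]<8)|(h[...,0]>172))),'black',col(h[...,2]<60))
np.save('last.npy',im)
E
python3 chk.py
```

```text
[ 0.54903679 -0.0264863   0.03168272] [-3.13681904e+00 -9.43394623e-05  1.66085148e+00] 15.85 [-8.00480086  0.32778226  4.00253406] 0.01566550773923111
yellow (np.int64(340), np.int64(427)) green (np.int64(428), np.int64(481)) red (np.int64(484), np.int64(569)) black None
```

```bash
python3 -c "
import numpy as np,cv2;cv2.imwrite('pics/w11.png',np.load('last.npy')[:,:,::-1])"
```

```text
(no output)
```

View pics/w11.png

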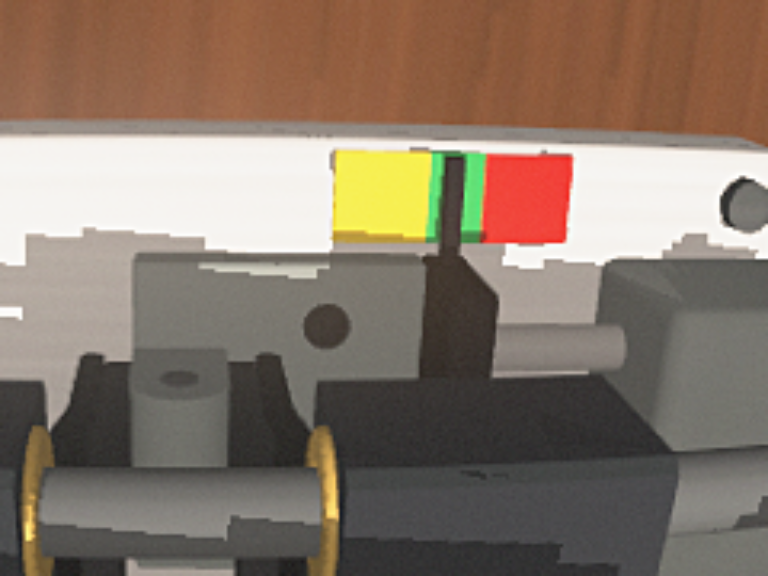

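The pointer (440–464) stands in the middle of the green band (430–484). The hinge is flat, flush and even with the fence end, and the force is steady. Handing in.

```bash
python3 -c "
from cell import ctrl
print(ctrl.sign_off())"
```

```text
the job is handed in; nothing more can be done
None
```

I pressed the blue button and then the yellow one, and handed in with the gripper still holding the hinge against the fence and the pointer in the green band. It took about 16 s of the 58 s.

- **Buttons:** each went down to its stop, at about 35 N and z ≈ 28 mm. Red was not touched. 35 N is well over the 5 N needed, and not far below the 40 N limit on the gripper's body.
- **Hinge:** I gripped it by the knuckle at 40 N and set it flat on the aluminium jig's bed, with the knuckle away from the fence. It was 2.3 mm off to one side at first, so I shifted it before pushing.
- **Last checks:** the pointer stood near the middle of the green band, a fence travel of about 16.5 mm as read from the picture. The wrist read 8 N along the push, friction included, and 4 N upward from the bed. The finger gap was steady at 15.7 mm, and the hinge edge looked flush with the fence.
- **What disagreed:**
    - Evenness with the fence's ends was 0.2 to 0.7 mm off, depending on which edge I measured from.
    - Jig yaw estimates ranged from 4.8 to 5.4°, against about 5.2° for the hinge.
    - My automatic pointer detection failed on the last picture, so I judged the pointer's place by eye.
- **Bystanders:** no move went near the calipers, scraper, parts box or brown look-alike jig, but I took no final picture to confirm they had not shifted.

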